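# Stand up the slumped finds carton and pack the tray snug

### The job

The last carton in the plywood finds tray has slumped over the tray's lip: gently tip it up by its raised end until it stands on its own, flat against the packed row. Then stand board spacers in the gap between carton and lip, one at a time and one behind the other, until there is no room for another and the carton cannot fall again. Leave what is not needed on the bench clear of the tray, and do not disturb the vials, the dish or the lens.

Things in the scene. Friction and masses are not known exactly. Their poses are not given: they have to be found in the camera images.
- tray: plywood finds tray, fixed to the bench, open on top: 122 wide (its x) x 169.5 long (its y) x 51 high, walls and floor 6 thick, 110 wide inside. Origin: centre of its underside; z up. Two more white cartons, fixed, stand packed at its +y end and rise to 169 above the bench. The lip is its -y end wall, as high as the others
- row_face (a point): middle of the foot of the packed row's face that looks to the lip, on the tray floor, 6 above the bench (y = +11.75 in the tray's frame)
- lip (a point): middle of the lip's top inner edge, 51 above the bench (y = -78.75 in the tray's frame; the lip's outer face is at -84.75). From row to lip are 90.5, to be filled by the carton and spacers with no more than a few mm of slack
- carton: loose white closed rigid carton, 103 wide (its x) x 163 long (its y) x 33 thick (its z), 0.19 to 0.33 kg. Origin: centre of its 103 x 163 back face. It starts slumped: heel on the tray floor at the foot of the packed row, back resting on the lip, about 32 deg off the bench. Standing, its y points up, its back faces the lip, its origin is 33 from the row, 87.5 above the bench
- carton_end (a point): middle of the lower edge of the carton's raised end (its +y end, back face); first it overhangs the lip, about 145 in -y from the tray's origin and 93 above the bench. Pushed here toward the row, the carton turns up about its heel, which the row stops; it takes 2 to 8 N if the finger rises with the edge (held low, it drags and jams) and it then stands freely
- spacer_1: loose packing spacer of laminated brown board, upright slab 56 wide (its x) x 26 thick (its y) x 140 high (its z), about 0.09 kg; the lowest 12 mm are bevelled to 19 thick, as a lead-in. Origin: centre of its underside. It starts standing on the bench to the right of the tray, in any order with the other two; all three are alike
- spacer_2: loose packing spacer of laminated brown board, upright slab 56 wide (its x) x 26 thick (its y) x 140 high (its z), about 0.09 kg; the lowest 12 mm are bevelled to 19 thick, as a lead-in. Origin: centre of its underside. It starts standing on the bench to the right of the tray, in any order with the other two; all three are alike
- spacer_3: loose packing spacer of laminated brown board, upright slab 56 wide (its x) x 26 thick (its y) x 140 high (its z), about 0.09 kg; the lowest 12 mm are bevelled to 19 thick, as a lead-in. Origin: centre of its underside. It starts standing on the bench to the right of the tray, in any order with the other two; all three are alike
- vial_a: capped glass sample vial, 22 across x 56 high, standing loose at the back of the bench; origin at the centre of its underside
- petri_dish: open petri dish of crumbs, 60 across x 12 high, loose on the bench between robot and tray; origin at the centre of its underside
- vial_b: second capped glass sample vial, 22 across x 56 high, standing loose at the back of the bench; origin at the centre of its underside
- loupe: folded hand lens, 33 x 41 x 14 high, loose on the bench near the robot; origin at the centre of its underside
Things that resemble listed ones, but are neither listed nor needed, are in the scene too. What is shaped like the spacer_3 but pink is not meant.

How it is judged (in metres and radians):
On the way, in this order (a step that is already met when the one before it is completed fails the run):
1. the carton stands on its own, upright against the packed row, the fingers off it (angle between the y axis of carton and the z axis of tray, either way round below 0.08 rad and y of carton in the frame of tray between -0.032 and -0.016 m and z of carton in the frame of tray between 0.08 and 0.095 m and contact force between the fingers and carton below 0.2 N), for 0.3 s.
2. a first spacer stands on the tray floor in the gap, the carton still upright (angle between the y axis of carton and the z axis of tray, either way round below 0.08 rad and y of carton in the frame of tray between -0.032 and -0.016 m and z of carton in the frame of tray between 0.08 and 0.095 m and ((z of spacer_1 in the frame of tray between 0.002 and 0.011 m and y of spacer_1 in the frame of tray between -0.068 and -0.031 m and x of spacer_1 in the frame of tray between -0.03 and 0.03 m and angle between the z axis of spacer_1 and the z axis of tray, either way round below 0.08 rad and angle between the y axis of spacer_1 and the y axis of tray, either way round below 0.12 rad) or (z of spacer_2 in the frame of tray between 0.002 and 0.011 m and y of spacer_2 in the frame of tray between -0.068 and -0.031 m and x of spacer_2 in the frame of tray between -0.03 and 0.03 m and angle between the z axis of spacer_2 and the z axis of tray, either way round below 0.08 rad and angle between the y axis of spacer_2 and the y axis of tray, either way round below 0.12 rad) or (z of spacer_3 in the frame of tray between 0.002 and 0.011 m and y of spacer_3 in the frame of tray between -0.068 and -0.031 m and x of spacer_3 in the frame of tray between -0.03 and 0.03 m and angle between the z axis of spacer_3 and the z axis of tray, either way round below 0.08 rad and angle between the y axis of spacer_3 and the y axis of tray, either way round below 0.12 rad))), for 0.2 s.
At the end, for the whole second after the job is handed in: Carton upright (0.08 rad) on the tray floor, within 10 mm of the packed row; two spacers stand on the floor between it and the lip, one behind the other (0.08 rad upright, 0.12 rad square); the third on the bench, 100 mm or more from the tray's origin; all at rest (angle between the y axis of carton and the z axis of tray, either way round below 0.08 rad and y of carton in the frame of tray between -0.032 and -0.016 m and z of carton in the frame of tray between 0.08 and 0.095 m and ((z of spacer_1 in the frame of tray between 0.002 and 0.011 m and y of spacer_1 in the frame of tray between -0.068 and -0.031 m and x of spacer_1 in the frame of tray between -0.03 and 0.03 m and angle between the z axis of each of spacer_1, spacer_2 and the z axis of tray, either way round below 0.08 rad and angle between the y axis of each of spacer_1, spacer_2 and the y axis of tray, either way round below 0.12 rad and z of spacer_2 in the frame of tray between 0.002 and 0.011 m and y of spacer_2 in the frame of tray between -0.068 and -0.031 m and x of spacer_2 in the frame of tray between -0.03 and 0.03 m and height (world z) of spacer_3 below 0.035 m and horizontal distance between spacer_3 and tray above 0.1 m) or (z of spacer_1 in the frame of tray between 0.002 and 0.011 m and y of spacer_1 in the frame of tray between -0.068 and -0.031 m and x of spacer_1 in the frame of tray between -0.03 and 0.03 m and angle between the z axis of each of spacer_1, spacer_3 and the z axis of tray, either way round below 0.08 rad and angle between the y axis of each of spacer_1, spacer_3 and the y axis of tray, either way round below 0.12 rad and z of spacer_3 in the frame of tray between 0.002 and 0.011 m and y of spacer_3 in the frame of tray between -0.068 and -0.031 m and x of spacer_3 in the frame of tray between -0.03 and 0.03 m and height (world z) of spacer_2 below 0.035 m and horizontal distance between spacer_2 and tray above 0.1 m) or (z of spacer_2 in the frame of tray between 0.002 and 0.011 m and y of spacer_2 in the frame of tray between -0.068 and -0.031 m and x of spacer_2 in the frame of tray between -0.03 and 0.03 m and angle between the z axis of each of spacer_2, spacer_3 and the z axis of tray, either way round below 0.08 rad and angle between the y axis of each of spacer_2, spacer_3 and the y axis of tray, either way round below 0.12 rad and z of spacer_3 in the frame of tray between 0.002 and 0.011 m and y of spacer_3 in the frame of tray between -0.068 and -0.031 m and x of spacer_3 in the frame of tray between -0.03 and 0.03 m and height (world z) of spacer_1 below 0.035 m and horizontal distance between spacer_1 and tray above 0.1 m)) and linear speed of each of carton, spacer_1, spacer_2, spacer_3 below 0.02 m/s); the robot touches nothing.
It fails at once if vial_a moved more than 30 mm (distance of vial_a from where it was at the start of the episode above 0.03 m).
It fails at once if petri_dish moved more than 30 mm (distance of petri_dish from where it was at the start of the episode above 0.03 m).
It fails at once if vial_b moved more than 30 mm (distance of vial_b from where it was at the start of the episode above 0.03 m).
It fails at once if loupe moved more than 30 mm (distance of loupe from where it was at the start of the episode above 0.03 m).
It fails at once if the carton pushed, gripped or knocked with more than 40 N (contact force between any of the arm, the fingers and carton above 40 N).
It also fails if it takes over 72 s, if anything falls off the work surface, if the arm or the gripper's body presses on something with over 40 N, if the wrist force passes 120 N, or if a joint passes its speed limit or range.

### The arm

A 6-joint arm with a two-finger parallel gripper is mounted at the origin on the work surface; the furniture and walls round the work are solid. World frame = base frame: x ahead of the robot, y to its left, z up, the work surface at z = 0. Lengths are in mm, angles in rad, forces in N, time in s.
With the tool pointing down it reaches from about 350 to 725 mm from the base axis. Payload 4.3 kg.
Tool frame: the origin (TCP) lies midway between the tips of the shut fingers; the grasp point (between the pads) lies 19 mm behind it; z points along the fingers, y is the line along which they close (so a half turn about z gives the same grasp; the last joint's range is limited). The gripper opens to 85 mm and grips with 20 to 120 N. Pads are 22 mm wide; open, the fingers measure 114 mm over their backs; the gripper's body (76 mm by 85 mm) begins 54 mm behind the grasp point. The pads swing forward as they close: fully open they stand 13 mm farther back than shut.
Start: joints at [0.681, 0.377, 0.081, 1.274, 0, 1.46], TCP at [404.327, 408.885, 231.329] pointing down, gripper open.
Joint ranges: [-2.72, 2.72], [-0.84, 1.66], [-1.02, 1.22], [-1.77, 2.12], [-1.37, 1.28], [-3.14, 3.14]. Speed limits (rad/s): [2.57, 2.57, 3.14, 3.14, 3.14, 3.14].

### API

Orientations are given as a unit quaternion [x, y, z, w].
In Python, from rig import status, cams, bot gives the robot as it stands.
- The arm moves only by the tool arm_command, never from a script. Its argument "increments" is a list of rows, each a list of 7 numbers: the shift along the tool's x, y, z in m, then the turn, a rotation vector about the tool's x, y, z in degrees, then the closure, from -1 (fully open) to 1 (shut). A call has exactly 8 rows; each row is the pose to reach, as a shift and turn from the pose commanded when the call began, along the tool's axes at that moment; what a row does not reach only later rows make up. A row lasts 1/10 s, in which the tool goes at most 50 mm and 8.59 degrees, less where a joint would pass 70% of its speed; a pose out of reach is approached as far as the arm can. A call with a gripper value outside its range is refused whole. The fingers move at their own pace and stop on an object; the grip force is fixed at half the most. Time passes only in rows, so rows that repeat a pose let the fingers close, or fill a call up. It gives the time, the measured TCP pose, the force, the opening and the grip force at its end, in the units of the state.
- status.get_obs(): the state, without advancing time (a new reading comes with each control period).
- cams.grab_frame(name): name is "side" or "top" or "wrist"; returns a dict with "color" (480x640x3 uint8, red, green, blue), "mtx" (3x3 intrinsics, pixels), "rvec" (rotation vector, rad) and "tvec" (3), from world to camera coordinates, as OpenCV has them. Camera axes: x right, y down, z forward; pixel columns grow to the right and rows downward; lengths in mm; the calibration is good to about 2 mm. A picture is of the moment at which its call begins. There is no depth.
- bot.close_job(): hands the job in; it is judged then, once.
The state is a dict: "clock": time; "joint_positions": joint angles; "dq": joint speeds; "effort": joint torques, N m; "tcp_pos": TCP position; "eef_rot": TCP orientation; "contact_force": force on the tool from outside, world axes, zero at the start; "wrist_torque": the same for the moment, N m; "width": opening from 0.0 (shut) to 1.0 (fully open); "grip_force": force on a finger pad.
Only numpy, scipy, OpenCV 4.12 (cv2) and the standard library are available. Lean on these libraries where they do the work, as an engineer would, in place of code of your own. Each camera call takes 0.05 s, during which the arm holds its last target. There are 200 camera calls.

## Working session

There is one attempt and no reset: what is moved stays moved. The work goes in short steps, Python scripts to look and compute and a tool call to move; the robot and the scene stay as the last step left them, time stands still between calls to the robot, and variables do not carry over. Pictures are saved under pics/ and viewed, at most 10 in all, crops included, and the job is handed in when it is done.

Besides the shell and the picture viewer there is one more tool, called after "Request:" as name(argument=value, ...), one argument or row to a line, values as JSON. arm_command: Moves the arm, as the interface text tells. Its arguments: {"type":"object","properties":{"increments":{"type":"array","items":{"type":"array","items":{"type":"number"}}}},"required":["increments"]}

```bash
ls; mkdir -p pics; cat > h.py <<'E'
import numpy as np, cv2
from rig import status, cams, bot
def grab(n,save=None):
    f=cams.grab_frame(n)
    if save: cv2.imwrite('pics/'+save,f['color'][:,:,::-1])
    R,_=cv2.Rodrigues(np.array(f['rvec'],float)); return f['color'],np.array(f['mtx']),R,np.array(f['tvec'],float).ravel()
def ray(c,uv):
    _,K,R,t=c; d=R.T@np.linalg.inv(K)@np.array([uv[0],uv[1],1.]); return -R.T@t,d
def onz(c,uv,z):
    o,d=ray(c,uv); return o+d*(z-o[2])/d[2]
def proj(c,p):
    _,K,R,t=c; q=K@(R@np.array(p,float)+t); return q[:2]/q[2]
E
python3 - <<'E'
from h import *
for n in('top','side'):
    c=grab(n,n+'1.png'); print(n,-c[2].T@c[3])
print(status.get_obs())
E
```

```text
pics
top [ 288.67941578 -140.22751472 1171.69132255]
side [ -99.27841045 -411.20491687  718.39059739]
{'clock': 0.1, 'joint_positions': array([6.80715784e-01, 3.77984040e-01, 7.97796460e-02, 1.27441915e+00,
       2.78132767e-05, 1.46049465e+00]), 'dq': array([-1.02080591e-04, -1.42751803e-03,  3.29951183e-03,  9.84483377e-05,
        1.08586899e-04, -1.64584283e-03]), 'effort': array([ 3.92247093e-04, -4.64694607e+01,  2.70581138e+01,  1.20757092e-02,
       -1.80774691e-04,  8.82435074e-06]), 'tcp_pos': array([403.82667361, 408.50285004, 230.46553051]), 'eef_rot': array([ 3.80086001e-01,  9.24950700e-01, -7.95014367e-04, -4.50363807e-04]), 'contact_force': array([-0.30823177,  0.28500357,  0.41656644]), 'wrist_torque': array([ 0.02064286, -0.01242134,  0.00572938]), 'grip_force': 0.0, 'width': 0.9971176930148022}
```

View pics/top1.png

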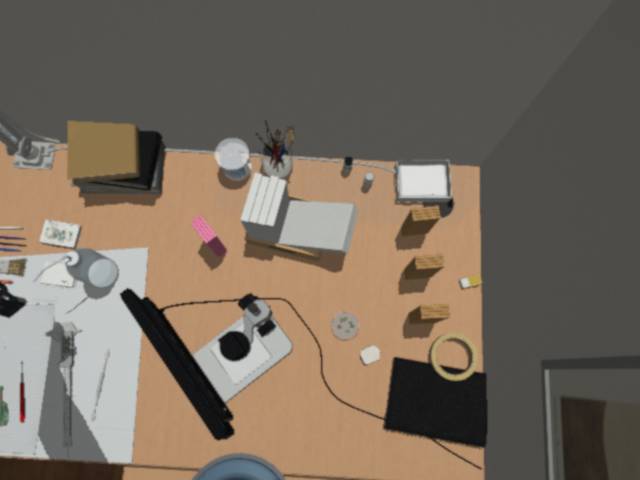

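View pics/side1.png

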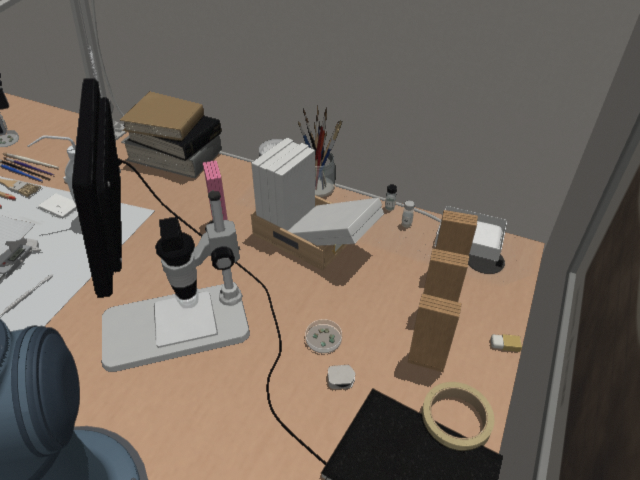

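```bash
python3 - <<'E'
from h import *
im=cv2.imread('pics/top1.png')
cv2.imwrite('pics/crop1.png',cv2.resize(im[160:340,230:490],None,fx=3,fy=3,interpolation=cv2.INTER_CUBIC))
im=cv2.imread('pics/side1.png')
cv2.imwrite('pics/crop2.png',cv2.resize(im[130:380,240:510],None,fx=2.4,fy=2.4,interpolation=cv2.INTER_CUBIC))
c=grab('top');print(c[1]);
print(onz(c,(265,210),169),onz(c,(426,215),140),onz(c,(345,325),12),onz(c,(370,355),14),onz(c,(348,160),56),onz(c,(368,180),56))
E
```

```text
[[533.44718878   0.         316.16129846]
 [  0.         533.44718878 239.22555698]
 [  0.           0.           1.        ]]
[589.78051087 -23.91151965 169.        ] [ 607.37031604 -345.34959257  140.        ] [ 389.29767678 -198.92367359   12.        ] [ 329.25203312 -254.69702172   14.        ] [ 751.26673974 -186.53958687   56.        ] [ 706.55870865 -232.9093833    56.        ]
```

View pics/crop1.png

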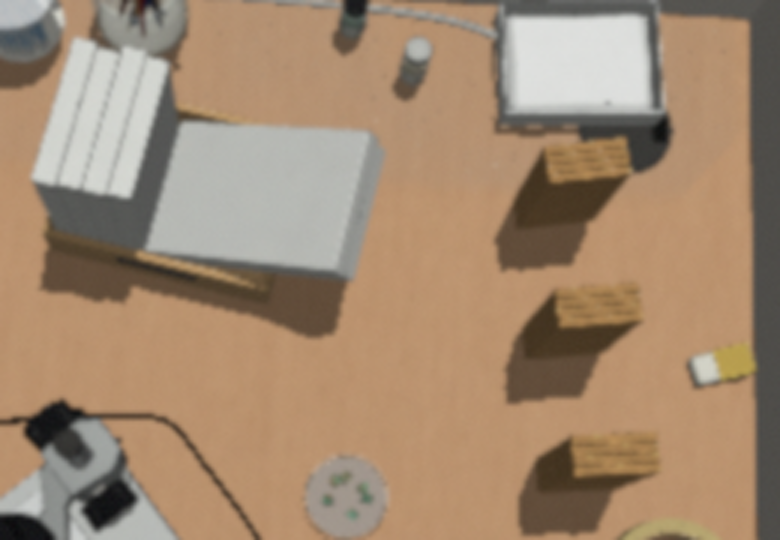

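View pics/crop2.png

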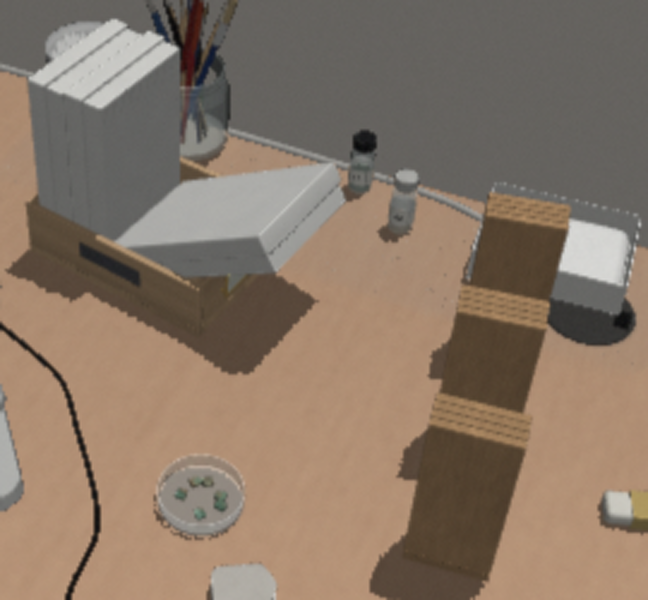

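```bash
cat >> h.py <<'E'
def tri(a,ua,b,ub):
    o1,d1=ray(a,ua);o2,d2=ray(b,ub); d1/=np.linalg.norm(d1);d2/=np.linalg.norm(d2)
    s=np.linalg.lstsq(np.c_[d1,-d2],o2-o1,rcond=None)[0]; p,q=o1+s[0]*d1,o2+s[1]*d2
    return (p+q)/2,np.linalg.norm(p-q)
E
python3 - <<'E'
from h import *
np.set_printoptions(precision=1,suppress=True)
T=grab('top');S=grab('side')
t=lambda u,v:(230+u/3-.33,160+v/3-.33); s=lambda u,v:(240+u/2.4-.3,130+v/2.4-.3)
print('mon',tri(T,(127,291),S,(92,82)),tri(T,(218,436),S,(106,288)),'micro',tri(T,(262,312),S,(222,235)),'pink',tri(T,(195,220),S,(205,164)))
for z in (200,300,400): print('mon@',z,onz(T,(127,291),z),onz(T,(218,436),z))
print('row tri');
for a,b in (((80,40),(112,22)),((170,62),(180,47)),((130,197),(98,107)),((35,182),(32,78))): print(onz(T,t(*a),169),tri(T,t(*a),S,s(*b)))
print('carton end upper',onz(T,t(370,130),120.5),onz(T,t(340,275),120.5),tri(T,t(370,130),S,s(333,164)),tri(T,t(340,275),S,s(260,237)))
print('lower',onz(T,t(383,150),93),onz(T,t(352,278),93))
print('lip near corner',onz(T,t(270,278),51),tri(T,t(270,290),S,s(203,293)), 'wall far', onz(T,t(45,230),51))
for n,P in dict(A=[(545,142),(628,138),(632,175),(550,182)],B=[(555,287),(638,283),(642,320),(560,327)],C=[(571,437),(657,432),(659,470),(574,475)]).items():
    W=np.array([onz(T,t(*p),140)[:2] for p in P]); print(n,W.mean(0),[np.linalg.norm(W[i]-W[(i+1)%4]) for i in range(4)],np.degrees(np.arctan2(*(W[1]-W[0]+W[2]-W[3])[::-1])))
    h=cv2.cvtColor(T[0],cv2.COLOR_RGB2HSV)
    u,v=np.mean(P,0); u,v=t(u,v); x0,y0=int(u)-20,int(v)-13
    m=cv2.inRange(h[y0:y0+27,x0:x0+41],(8,80,90),(25,255,255))
    print(h[int(v),int(u)],h[y0,x0])
E
```

```text
mon (array([388.9, 147.6, 377. ]), np.float64(0.5746106768863195)) (array([182.4,   6.7, 234. ]), np.float64(20.232821653752588)) micro (array([389.7, -32.3, 164.2]), np.float64(4.643268706464218)) pink (array([569. , 121.1, 135.5]), np.float64(4.577731136735392))
mon@ 200 [411. 212. 200.] [171.2  19.8 200. ]
mon@ 300 [398.4 175.7 300. ] [183.3   3.3 300. ]
mon@ 400 [385.8 139.5 400. ] [195.4 -13.1 400. ]
row tri
[665.7  -0.3 169. ] (array([666.3,   0.7, 166.2]), np.float64(1.3908012963189798))
[653.8 -61.2 169. ] (array([654.9, -61.8, 167.1]), np.float64(1.600686312328475))
[559.6 -42.  169. ] (array([559.9, -41.8, 167.7]), np.float64(0.25239471333849567))
[566.   20.5 169. ] (array([566.6,  18.6, 170.7]), np.float64(3.9569963275410496))
carton end upper [ 630.2 -198.4  120.5] [ 526.9 -182.6  120.5] (array([ 631.8, -198.9,  115.9]), np.float64(0.38574188181432506)) (array([ 526.5, -182.7,  122.4]), np.float64(0.46591520546177734))
lower [ 625.  -209.7   93. ] [ 531.5 -192.1   93. ]
lip near corner [ 537.4 -135.4   51. ] (array([ 530.6, -137.3,   45.7]), np.float64(3.230918331340534)) wall far [563.2  28.8  51. ]
A [ 612.1 -345.2] [np.float64(56.24184035619279), np.float64(26.015637594868718), np.float64(55.484033388483475), np.float64(28.122986130980607)] -82.62187396943379
[ 16 129 152] [40  9 89]
B [ 512.9 -352.7] [np.float64(54.986170686875404), np.float64(24.873134945376417), np.float64(54.246661882712466), np.float64(26.890596661078106)] -82.72091906327103
[ 17 125 161] [ 14 107 105]
C [ 415.5 -364.1] [np.float64(55.75435839021318), np.float64(24.38589068670712), np.float64(54.7964492708257), np.float64(24.35844638073581)] -83.27530793391604
[ 17 131 156] [ 14 102 187]
```

Request:
arm_command(
  increments=[
    [-0.02,0,-0.04,0,0,6,1],
    [-0.05,-0.005,-0.08,0,0,13,1],
    [-0.09,-0.01,-0.11,0,0,20,1],
    [-0.13,-0.02,-0.13,0,0,27,1],
    [-0.17,-0.025,-0.15,0,0,34,1],
    [-0.22,-0.03,-0.15,0,0,41,1],
    [-0.27,-0.04,-0.15,0,0,48,1],
    [-0.32,-0.045,-0.15,0,0,55,1],
  ],
)

```text
clock: 1.05
tcp_pos: [600.0, 151.3, 381.9]
eef_rot: [0.766, 0.643, 0.0, 0.0]
contact_force: [-0.7, 0.5, 0.4]
width: 0.001
grip_force: 0.0
```

```bash
python3 - <<'E'
from h import *
np.set_printoptions(precision=2,suppress=True)
o=status.get_obs();print(o['tcp_pos'],o['eef_rot'],o['joint_positions'])
T=grab('top','t2.png')
ref=cv2.imread('pics/top1.png')
hs=cv2.cvtColor(ref,cv2.COLOR_BGR2HSV)
def rect(m,z):
    cs,_=cv2.findContours(m,cv2.RETR_EXTERNAL,cv2.CHAIN_APPROX_NONE)
    c=max(cs,key=cv2.contourArea)[:,0]
    W=np.array([onz(T,p,z)[:2] for p in c],np.float32); r=cv2.minAreaRect(W); return cv2.contourArea(c),r
def box(x0,y0,x1,y1):
    b=np.zeros(hs.shape[:2],np.uint8); b[y0:y1,x0:x1]=255; return b
for thr in (175,190,200):
    m=cv2.inRange(hs,(0,0,thr),(180,40,255))&box(235,165,300,235); print(thr,rect(cv2.morphologyEx(m,cv2.MORPH_CLOSE,np.ones((3,3))),169))
m=cv2.inRange(hs,(8,90,125),(25,255,255))
for n,b in dict(A=(405,200,450,225),B=(408,245,450,275),C=(412,295,455,325)).items():
    print(n,hs[(b[1]+b[3])//2,b[2]-2],hs[(b[1]+b[3])//2+3,b[0]+5])
# carton end: profile along image row
print(hs[215:240:8,340:362,2]); print(hs[200:225:8,278:294,2]); print(hs[190:215:8,272:292,2])
E
```

```text
[600.04 151.29 381.89] [0.77 0.64 0.   0.  ] [0.14 0.53 0.71 1.75 0.   1.89]
175 (1504.0, ((612.94482421875, -18.438251495361328), (65.72351837158203, 104.04952239990234), 79.03271484375))
190 (1444.0, ((612.730224609375, -18.043975830078125), (64.23588562011719, 101.52648162841797), 79.04661560058594))
200 (1386.5, ((612.8837280273438, -18.534622192382812), (62.78571701049805, 100.04715728759766), 79.05006408691406))
A [18 22 58] [ 17 131  68]
B [ 14 102 188] [ 17 129  67]
C [ 14 106 186] [ 16 124  68]
[[182 180 183 182 184 183 183 183 183 182 172 154 147 146 146 147 153 166
  178 181 181 181]
 [184 185 185 186 185 185 184 182 173 156 147 146 146 149 154 168 182 185
  186 186 185 185]
 [185 184 184 185 185 184 173 155 146 140 139 147 153 168 182 187 186 187
  188 187 187 187]
 [185 185 185 183 173 156 147 146 148 147 154 168 183 187 185 186 186 186
  187 187 186 186]]
[[212 207 178 121  88  87  87  86  86  85  85  92 109 128 131 131]
 [164 111  86  85  85  85  85  85  90 112 150 178 185 185 185 184]
 [ 85  86  85  86  86  86  92 119 156 179 185 185 185 185 185 184]
 [ 85  86  85  87  96 129 167 181 184 184 183 183 183 184 184 184]]
[[213 209 196 186 203 211 213 213 212 211 204 172 114  87  92 122 158 177
  181 182]
 [191 188 206 213 214 213 213 211 197 159 107  87  87  87  87  85  84  82
   81  82]
 [207 211 212 212 212 208 182 132  94  86  86  86  85  86  86  96 130 168
  182 184]
 [213 213 212 207 177 119  88  84  85  85  86  85  86 101 140 176 185 185
  184 185]]
```

Request:
arm_command(
  increments=[
    [-0.045,0.005,0.005,0,0,0,1],
    [-0.093,0.01,0.015,0,0,0,1],
    [-0.142,0.015,0.025,0,0,0,1],
    [-0.191,0.02,0.035,0,0,1,1],
    [-0.24,0.025,0.045,0,0,1,1],
    [-0.289,0.03,0.055,0,0,1,1],
    [-0.338,0.034,0.065,0,0,1,1],
    [-0.391,0.038,0.075,0,0,1,1],
  ],
)

```text
clock: 1.9
tcp_pos: [570.9, -235.2, 306.7]
eef_rot: [0.77, 0.638, 0.0, -0.0]
contact_force: [0.9, -0.5, 0.0]
width: -0.002
grip_force: 0.0
```

Request:
arm_command(
  increments=[
    [0,0,0.03,0,0,0,1],
    [0,0,0.07,0,0,0,1],
    [0,0,0.11,0,0,0,1],
    [0,0,0.15,0,0,0,1],
    [0,0,0.18,0,0,0,1],
    [0,0,0.21,0,0,0,1],
    [0,0,0.227,0,0,0,1],
    [0,0,0.227,0,0,0,1],
  ],
)

```text
clock: 2.7
tcp_pos: [568.9, -232.0, 76.9]
eef_rot: [0.77, 0.638, -0.001, -0.003]
contact_force: [-0.8, 0.9, -0.0]
width: -0.0
grip_force: 0.0
```

```bash
python3 - <<'E'
from h import *
T=grab('top');S=grab('side')
a=cv2.resize(T[0][160:300,230:430],None,fx=2,fy=2,interpolation=2);b=cv2.resize(S[0][130:270,230:430],None,fx=2,fy=2,interpolation=2)
cv2.imwrite('pics/pre.png',np.hstack([a,b])[:,:,::-1]); print(status.get_obs()['eef_rot'])
E
```

```text
[ 7.69717205e-01  6.38384963e-01 -3.32234769e-05 -2.50222103e-04]
```

View pics/pre.png

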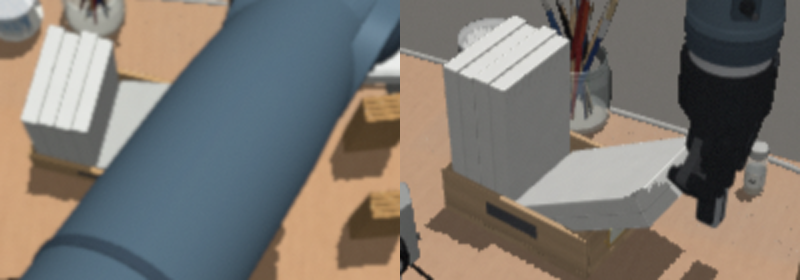

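Request:
arm_command(
  increments=[
    [0.008,0,0,0,0,0,1],
    [0.014,0,0,0,0,0,1],
    [0.018,0,-0.001,0,0,0,1],
    [0.02,0,-0.005,0,0,0,1],
    [0.0225,0,-0.01,0,0,0,1],
    [0.025,0,-0.0145,0,0,0,1],
    [0.028,0,-0.019,0,0,0,1],
    [0.0305,0,-0.0235,0,0,0,1],
  ],
)

```text
clock: 3.6
tcp_pos: [577.3, -203.8, 104.4]
eef_rot: [0.77, 0.638, 0.0, 0.0]
contact_force: [-0.8, -2.0, -0.5]
width: 0.001
grip_force: 0.7
```

Request:
arm_command(
  increments=[
    [0.003,0,-0.003,0,0,0,1],
    [0.008,0,-0.009,0,0,0,1],
    [0.013,0,-0.014,0,0,0,1],
    [0.019,0,-0.019,0,0,0,1],
    [0.025,0,-0.024,0,0,0,1],
    [0.031,0,-0.028,0,0,0,1],
    [0.0375,0,-0.032,0,0,0,1],
    [0.0445,0,-0.036,0,0,0,1],
  ],
)

```text
clock: 4.4
tcp_pos: [585.7, -159.3, 140.4]
eef_rot: [0.77, 0.638, 0.001, 0.0]
contact_force: [0.6, -2.1, 1.5]
width: 0.003
grip_force: 0.7
```

Request:
arm_command(
  increments=[
    [0.007,0,-0.0035,0,0,0,1],
    [0.014,0,-0.0065,0,0,0,1],
    [0.021,0,-0.009,0,0,0,1],
    [0.028,0,-0.011,0,0,0,1],
    [0.034,0,-0.012,0,0,0,1],
    [0.039,0,-0.013,0,0,0,1],
    [0.043,0,-0.0135,0,0,0,1],
    [0.047,0,-0.014,0,0,0,1],
  ],
)

```text
clock: 5.2
tcp_pos: [594.0, -113.3, 153.6]
eef_rot: [0.77, 0.638, -0.0, -0.0]
contact_force: [0.1, -0.1, -0.1]
width: -0.0
grip_force: 0.0
```

Request:
arm_command(
  increments=[
    [0.003,0,-0.0005,0,0,0,1],
    [0.006,0,-0.001,0,0,0,1],
    [0.009,0,-0.001,0,0,0,1],
    [0.012,0,-0.001,0,0,0,1],
    [0.014,0,-0.001,0,0,0,1],
    [0.016,0,-0.001,0,0,0,1],
    [0.0165,0,-0.001,0,0,0,1],
    [0.0165,0,-0.001,0,0,0,1],
  ],
)

```text
clock: 6.0
tcp_pos: [597.2, -97.5, 154.8]
eef_rot: [0.77, 0.638, 0.0, 0.0]
contact_force: [0.6, 0.1, 0.5]
width: -0.001
grip_force: 0.0
```

Request:
arm_command(
  increments=[
    [-0.03,0,-0.005,0,0,0,1],
    [-0.07,-0.005,-0.02,0,0,8,1],
    [-0.11,-0.01,-0.04,0,0,16,-1],
    [-0.15,-0.015,-0.06,0,0,24,-1],
    [-0.19,-0.02,-0.08,0,0,32,-1],
    [-0.22,-0.025,-0.09,0,0,40,-1],
    [-0.245,-0.03,-0.09,0,0,48,-1],
    [-0.2665,-0.0355,-0.09,0,0,56,-1],
  ],
)

```text
clock: 6.8
tcp_pos: [512.4, -354.8, 245.4]
eef_rot: [0.98, 0.199, 0.0, 0.001]
contact_force: [0.4, -0.1, -0.5]
width: 0.994
grip_force: 0.0
```

Request:
arm_command(
  increments=[
    [0,0,0,0,0,8,-1],
    [0,0,0,0,0,16,-1],
    [0,0,0,0,0,16,-1],
    [0,0,0,0,0,16,-1],
    [0,0,0,0,0,16,-1],
    [0,0,0,0,0,16,-1],
    [0,0,0,0,0,16,-1],
    [0,0,0,0,0,16,-1],
  ],
)

```text
clock: 7.6
tcp_pos: [512.9, -352.7, 244.8]
eef_rot: [0.998, 0.064, 0.0, 0.0]
contact_force: [0.3, -0.5, 0.4]
width: 1.004
grip_force: 0.0
```

```bash
python3 - <<'E'
from h import *
T=grab('top');S=grab('side');W=grab('wrist')
a=cv2.resize(T[0][160:340,230:450],None,fx=1.8,fy=1.8,interpolation=2);b=cv2.resize(S[0][130:310,230:450],None,fx=1.8,fy=1.8,interpolation=2)
w=cv2.resize(W[0],(360,270))
cv2.imwrite('pics/up.png',np.vstack([np.hstack([a,b]),np.hstack([w,np.zeros((270,a.shape[1]*2-360,3),np.uint8)])])[:,:,::-1])
cv2.imwrite('pics/wrist_raw.png',W[0][:,:,::-1]); o=status.get_obs(); print(o['tcp_pos'],o['eef_rot'],o['joint_positions'])
for n in T,W: print(proj(n,(512.9,-352.7,140)))
E
```

```text
[ 512.91258398 -352.78342603  244.77914809] [ 9.97950437e-01  6.39915927e-02  4.22589442e-05 -1.84767570e-05] [-7.04395636e-01  4.77961256e-01  2.69533009e-01  1.36233299e+00
  8.53102577e-05  2.30912633e+00]
[429.2671622  261.07704761]
[322.90641885 242.48516782]
```

View pics/up.png

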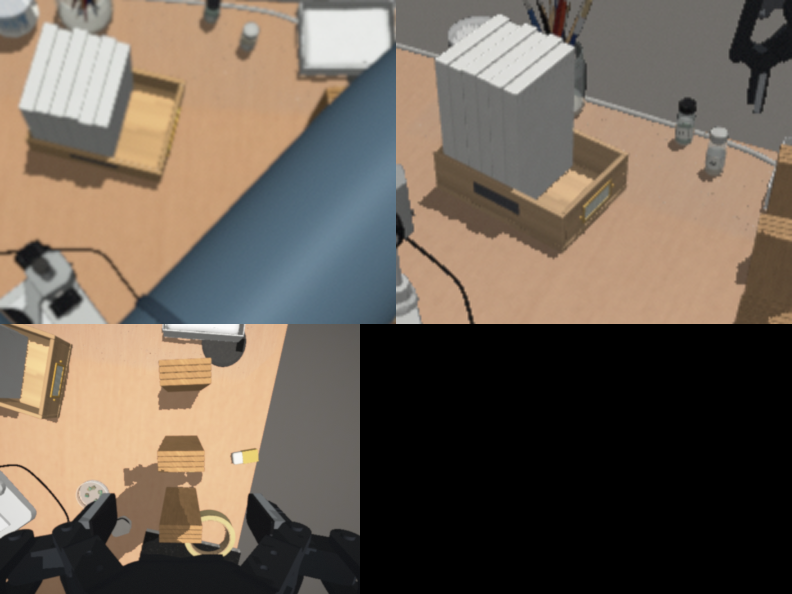

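```bash
cat >> h.py <<'E'
def wrect(c,m,z):
    cs,_=cv2.findContours(m,cv2.RETR_EXTERNAL,cv2.CHAIN_APPROX_NONE)
    k=max(cs,key=cv2.contourArea)[:,0]
    return cv2.minAreaRect(np.array([onz(c,p,z)[:2] for p in k],np.float32))
def bx(c,x0,y0,x1,y1):
    b=np.zeros(c[0].shape[:2],np.uint8); b[y0:y1,x0:x1]=255; return b
E
python3 - <<'E'
from h import *
T=grab('top');W=grab('wrist')
ht=cv2.cvtColor(T[0],cv2.COLOR_RGB2HSV);hw=cv2.cvtColor(W[0],cv2.COLOR_RGB2HSV)
for thr in(180,195):
    m=cv2.morphologyEx(cv2.inRange(ht,(0,0,thr),(180,40,255))&bx(T,235,165,315,245),cv2.MORPH_CLOSE,np.ones((3,3))); print(wrect(T,m,169))
for v in (165,172):
    m=cv2.morphologyEx(cv2.inRange(hw,(5,105,110),(25,255,v)),cv2.MORPH_CLOSE,np.ones((3,3)))&bx(W,265,215,380,270); print(wrect(W,m,140))
print(hw[225:265:3,300],hw[242,275:290],hw[242,355:370])
cv2.imwrite('pics/wz.png',cv2.resize(W[0][0:290,0:400],(800,580))[:,:,::-1])
E
```

```text
((610.0629272460938, -34.87206268310547), (99.06744384765625, 104.48787689208984), 79.13642883300781)
((609.517333984375, -34.367462158203125), (98.33003234863281, 102.5835189819336), 78.91069030761719)
((527.8663940429688, -349.5230712890625), (6.693417072296143, 52.74599838256836), 7.3502655029296875)
((527.8663940429688, -349.5230712890625), (6.693417072296143, 52.74599838256836), 7.3502655029296875)
[[ 16 123 155]
 [ 17 119 229]
 [ 16 119 227]
 [ 16 123 195]
 [ 16 121 221]
 [ 16 121 222]
 [ 16 122 209]
 [ 15 122 203]
 [ 16 121 222]
 [ 16 119 222]
 [ 16 122 207]
 [ 17 117 229]
 [ 16 122 219]
 [ 14  99 139]] [[ 16  90 235]
 [ 15  91 235]
 [ 15  92 234]
 [ 15  95 231]
 [ 15 103 223]
 [ 15 114 220]
 [ 16 119 223]
 [ 16 120 224]
 [ 16 121 223]
 [ 16 122 220]
 [ 15 122 219]
 [ 16 123 218]
 [ 15 122 219]
 [ 16 123 218]
 [ 15 123 218]] [[ 16 122 215]
 [ 16 122 214]
 [ 16 122 214]
 [ 16 122 213]
 [ 16 123 212]
 [ 16 121 212]
 [ 16 120 213]
 [ 15 117 216]
 [ 15 105 222]
 [ 15  94 230]
 [ 16  90 235]
 [ 16  88 237]
 [ 16  87 237]
 [ 16  87 237]
 [ 15  88 237]]
```

View pics/wz.png

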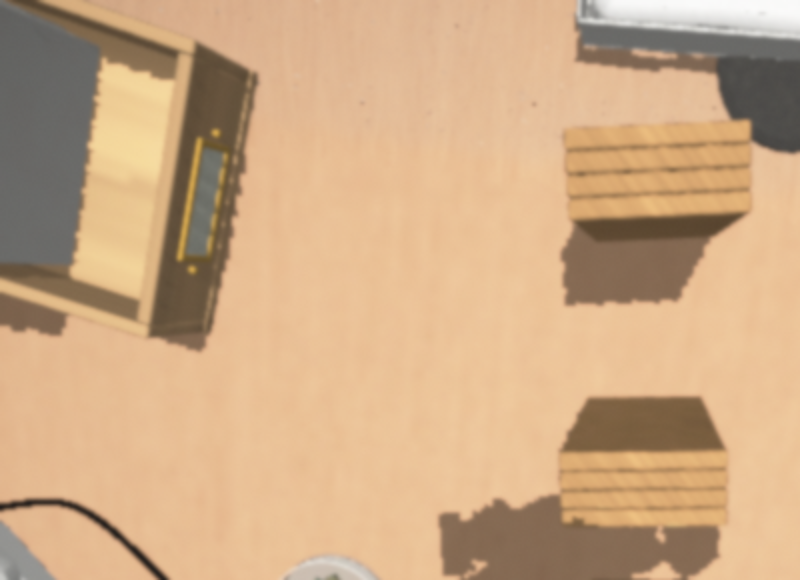

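```bash
python3 - <<'E'
from h import *
np.set_printoptions(precision=1,suppress=True)
W=grab('wrist')
q=lambda u,v,z:onz(W,(u/2-.25,v/2-.25),z)[:2]
B=np.array([q(*p,140) for p in((560,450),(726,450),(726,525),(562,525))]);print('B',B.mean(0),np.ptp(B,0),B[1]-B[0])
A=np.array([q(*p,140) for p in((564,129),(750,120),(750,212),(572,219))]);print('A',A.mean(0))
o=np.array([604.3,-62.8]);u=np.array([.191,.982]);x=np.array([.982,-.191])
for n,p in dict(outfar=(196,42),outnear=(152,335),infar=(178,55),innear=(140,318)).items(): w=q(*p,51); print(n,w,(w-o)@x,(w-o)@u)
for p in((88,160),): w=q(*p,6);print('carton foot?',(w-o)@x,(w-o)@u)
E
```

```text
B [ 511.9 -351.9] [32.7 58.3] [  7.  -54.3]
A [ 610.5 -344. ]
outfar [ 645.8 -157.2] 58.7278020755679 -84.74523736776544
outnear [ 528.9 -135.9] -60.11719559754895 -86.1477817957898
infar [ 640.2 -150. ] 51.90623677826196 -78.7888684334187
innear [ 535.5 -131. ] -54.562236747865335 -80.13503653826129
carton foot? -1.5545320962152878 -19.467575566851785
```

Request:
arm_command(
  increments=[
    [0,0,0.03,0,0,0,-1],
    [0,0,0.06,0,0,0,-1],
    [0,0,0.09,0,0,0,-1],
    [0,0,0.12,0,0,0,-1],
    [0,0,0.143,0,0,0,-1],
    [0,0,0.143,0,0,0,-1],
    [0,0,0.143,0,0,0,1],
    [0,0,0.143,0,0,0,1],
  ],
)

```text
clock: 8.7
tcp_pos: [514.0, -353.7, 103.7]
eef_rot: [0.998, 0.064, 0.001, 0.001]
contact_force: [0.5, 1.0, 1.0]
width: 0.695
grip_force: 0.4
```

Request:
arm_command(
  increments=[
    [0,0,0,0,0,0,1],
    [0,0,0,0,0,0,1],
    [0,0,0,0,0,0,1],
    [0,0,-0.02,0,0,0,1],
    [0,0,-0.04,0,0,0,1],
    [0,0,-0.07,0,0,0,1],
    [0,0,-0.1,0,0,0,1],
    [0,0,-0.1,0,0,0,1],
  ],
)

```text
clock: 9.5
tcp_pos: [515.1, -354.8, 207.1]
eef_rot: [0.998, 0.064, 0.003, 0.003]
contact_force: [0.0, -0.8, -1.8]
width: 0.646
grip_force: 63.7
```

Request:
arm_command(
  increments=[
    [0.012,-0.02,-0.01,0,0,-8.5,1],
    [0.024,-0.045,-0.02,0,0,-17,1],
    [0.036,-0.07,-0.02,0,0,-25.5,1],
    [0.048,-0.095,-0.02,0,0,-34,1],
    [0.06,-0.12,-0.02,0,0,-42.5,1],
    [0.072,-0.145,-0.02,0,0,-51,1],
    [0.084,-0.165,-0.02,0,0,-59.5,1],
    [0.096,-0.181,-0.02,0,0,-68,1],
  ],
)

```text
clock: 10.3
tcp_pos: [584.9, -159.6, 221.0]
eef_rot: [0.79, 0.614, -0.0, -0.001]
contact_force: [0.5, -0.6, -0.3]
width: 0.648
grip_force: 63.7
```

Request:
arm_command(
  increments=[
    [0,0,0,0,0,-3.7,1],
    [0,0,0,0,0,-3.7,1],
    [0,0,0,0,0,-3.7,1],
    [0,0,0,0,0,-3.7,1],
    [0,0,0,0,0,-3.7,1],
    [0,0,0,0,0,-3.7,1],
    [0,0,0,0,0,-3.7,1],
    [0,0,0,0,0,-3.7,1],
  ],
)

```text
clock: 11.1
tcp_pos: [585.0, -161.2, 221.8]
eef_rot: [0.772, 0.636, 0.0, 0.0]
contact_force: [0.8, -1.2, -0.6]
width: 0.645
grip_force: 63.7
```

```bash
python3 - <<'E'
from h import *
W=grab('wrist');S=grab('side');o=status.get_obs();print(o['tcp_pos'],o['eef_rot'])
cv2.imwrite('pics/hold.png',np.hstack([cv2.resize(W[0],(440,330)),cv2.resize(S[0][100:310,250:470],(346,330))])[:,:,::-1])
E
```

```text
[ 585.02693178 -161.12724001  221.82494201] [7.71557507e-01 6.36159578e-01 5.97888642e-05 2.53539542e-05]
```

View pics/hold.png

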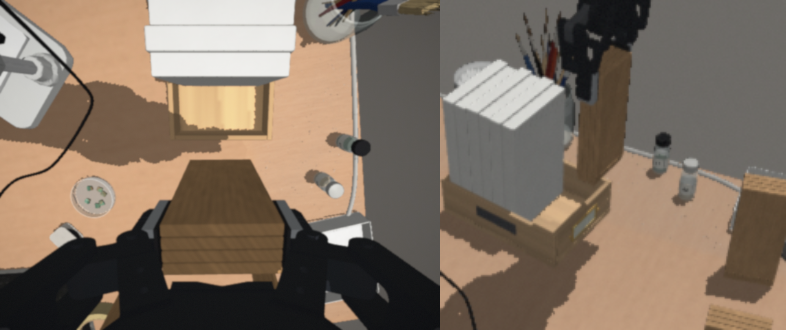

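Request:
arm_command(
  increments=[
    [0.02,0,0,0,0,0,1],
    [0.042,0,0,0,0,0,1],
    [0.061,0,0,0,0,0,1],
    [0.062,0,0.01,0,0,0,1],
    [0.062,0,0.03,0,0,0,1],
    [0.062,0,0.05,0,0,0,1],
    [0.062,0,0.07,0,0,0,1],
    [0.062,0,0.08,0,0,0,1],
  ],
)

```text
clock: 12.0
tcp_pos: [595.3, -100.4, 139.3]
eef_rot: [0.772, 0.636, -0.001, -0.001]
contact_force: [-0.2, 0.8, -0.8]
width: 0.647
grip_force: 63.7
```

Request:
arm_command(
  increments=[
    [0,0,0.006,0,0,0,1],
    [0,0,0.012,0,0,0,1],
    [0,0,0.018,0,0,0,1],
    [0,0,0.023,0,0,0,1],
    [0,0,0.027,0,0,0,1],
    [0,0,0.03,0,0,0,1],
    [0,0,0.031,0,0,0,1],
    [0,0,0.031,0,0,0,1],
  ],
)

```text
clock: 12.8
tcp_pos: [596.8, -100.2, 110.8]
eef_rot: [0.771, 0.636, 0.0, -0.0]
contact_force: [0.4, 0.2, -0.6]
width: 0.649
grip_force: 63.7
```

Request:
arm_command(
  increments=[
    [0.0005,0,0,0,0,0,1],
    [0.001,0,0,0,0,0,1],
    [0.0015,0,0,0,0,0,1],
    [0.002,0,0,0,0,0,1],
    [0.0025,0,0,0,0,0,1],
    [0.003,0,0,0,0,0,1],
    [0.003,0,0,0,0,0,1],
    [0.003,0,0,0,0,0,1],
  ],
)

```text
clock: 13.6
tcp_pos: [597.4, -97.2, 110.8]
eef_rot: [0.772, 0.636, 0.0, 0.0]
contact_force: [-0.9, 0.2, -0.4]
width: 0.647
grip_force: 63.7
```

Request:
arm_command(
  increments=[
    [0.0005,0,0,0,0,0,1],
    [0.001,0,0,0,0,0,1],
    [0.0015,0,0,0,0,0,1],
    [0.002,0,0,0,0,0,1],
    [0.002,0,0,0,0,0,1],
    [0.002,0,0,0,0,0,1],
    [0.002,0,0,0,0,0,1],
    [0.002,0,0,0,0,0,1],
  ],
)

```text
clock: 14.4
tcp_pos: [597.4, -96.9, 110.8]
eef_rot: [0.772, 0.636, -0.001, 0.001]
contact_force: [-1.6, -6.8, -0.4]
width: 0.647
grip_force: 63.7
```

Request:
arm_command(
  increments=[
    [-0.0015,0,0,0,0,0,1],
    [-0.0018,0,0.0005,0,0,0,1],
    [-0.0018,0,0.001,0,0,0,1],
    [-0.0018,0,0.0015,0,0,0,1],
    [-0.0018,0,0.002,0,0,0,1],
    [-0.0018,0,0.0025,0,0,0,1],
    [-0.0018,0,0.003,0,0,0,1],
    [-0.0018,0,0.003,0,0,0,1],
  ],
)

```text
clock: 15.2
tcp_pos: [597.6, -96.8, 110.0]
eef_rot: [0.771, 0.636, 0.0, 0.001]
contact_force: [-4.7, -0.1, 12.6]
width: 0.649
grip_force: 65.4
```

Request:
arm_command(
  increments=[
    [0,0,-0.0015,0,0,0,1],
    [0,0,-0.002,0,0,0,1],
    [0,0,-0.002,0,0,0,-1],
    [0,0,-0.002,0,0,0,-1],
    [0,0,-0.002,0,0,0,-1],
    [0,0,-0.002,0,0,0,-1],
    [0,0,-0.002,0,0,0,-1],
    [0,0,-0.002,0,0,0,-1],
  ],
)

```text
clock: 16.0
tcp_pos: [597.5, -97.0, 109.7]
eef_rot: [0.772, 0.636, 0.0, -0.0]
contact_force: [-0.1, -0.7, -0.7]
width: 1.0
grip_force: 0.0
```

Request:
arm_command(
  increments=[
    [0,0,-0.015,0,0,0,-1],
    [0,0,-0.035,0,0,0,-1],
    [0,0,-0.06,0,0,0,-1],
    [0,0,-0.09,0,0,0,-1],
    [0,0,-0.12,0,0,0,-1],
    [-0.02,0,-0.135,0,0,0,-1],
    [-0.05,0,-0.135,0,0,0,-1],
    [-0.09,0,-0.135,0,0,0,-1],
  ],
)

```text
clock: 16.8
tcp_pos: [581.0, -185.3, 246.0]
eef_rot: [0.771, 0.637, 0.001, 0.001]
contact_force: [0.3, -0.9, -0.6]
width: 1.002
grip_force: 0.0
```

```bash
python3 - <<'E'
from h import *
W=grab('wrist');S=grab('side');o=status.get_obs();print(o['tcp_pos'],o['eef_rot'],o['joint_positions'])
cv2.imwrite('pics/placed.png',np.hstack([W[0][0:330,150:550],cv2.resize(S[0][100:310,250:470],(346,330))])[:,:,::-1])
E
```

```text
[ 579.65223511 -189.61796117  244.84408696] [ 7.73099993e-01  6.34283295e-01 -5.76627585e-04  8.78000789e-04] [-0.4191989   0.44893302  0.22411579  1.34492581 -0.00181773  1.34822966]
```

View pics/placed.png

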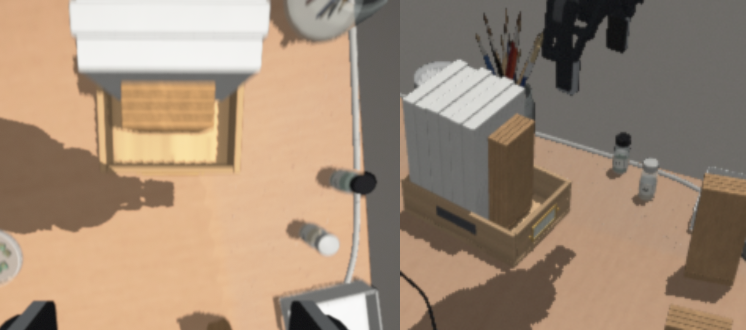

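Request:
arm_command(
  increments=[
    [-0.025,-0.015,0,0,0,8.5,-1],
    [-0.05,-0.03,0,0,0,17,-1],
    [-0.078,-0.048,0,0,0,25.5,-1],
    [-0.105,-0.065,0,0,0,34,-1],
    [-0.132,-0.081,0,0,0,42.5,-1],
    [-0.159,-0.098,0,0,0,51,-1],
    [-0.185,-0.114,0,0,0,59.5,-1],
    [-0.207,-0.128,0,0,0,68,-1],
  ],
)

```text
clock: 17.7
tcp_pos: [414.3, -364.8, 244.8]
eef_rot: [0.996, 0.093, 0.0, -0.0]
contact_force: [-0.0, -0.5, 0.0]
width: 1.001
grip_force: 0.0
```

Request:
arm_command(
  increments=[
    [0,0,0,0,0,4,-1],
    [0,0,0,0,0,4,-1],
    [0,0,0,0,0,4,-1],
    [0,0,0,0,0,4,-1],
    [0,0,0,0,0,4,-1],
    [0,0,0,0,0,4,-1],
    [0,0,0,0,0,4,-1],
    [0,0,0,0,0,4,-1],
  ],
)

```text
clock: 18.5
tcp_pos: [415.4, -364.1, 244.8]
eef_rot: [0.998, 0.061, 0.0, 0.0]
contact_force: [0.2, -0.3, 0.0]
width: 0.999
grip_force: 0.0
```

```bash
python3 - <<'E'
from h import *
W=grab('wrist');o=status.get_obs();print(o['tcp_pos'],o['eef_rot'])
c=proj(W,(415.5,-364.1,140));print(c)
h=cv2.cvtColor(W[0],cv2.COLOR_RGB2HSV);x,y=c.astype(int)
print(h[y,x]);print(h[y,x-60:x-30].tolist());print(h[y-35:y+35:2,x].tolist())
for s in (106,110):
  for v in (140,185):
    m=cv2.morphologyEx(cv2.inRange(h,(10,s,v),(25,255,255))&bx(W,x-70,y-40,x+70,y+40),cv2.MORPH_OPEN,np.ones((5,5)));print(s,v,wrect(W,m,140))
cv2.imwrite('pics/c.png',W[0][:,:,::-1])
E
```

```text
[ 415.2970566  -364.18846016  244.7409572 ] [ 9.98115790e-01  6.13585079e-02  4.03674833e-05 -3.46223640e-05]
[322.9848577 242.2391533]
[ 18 115 235]
[[18, 77, 248], [18, 77, 248], [18, 77, 248], [18, 77, 248], [18, 77, 248], [18, 77, 248], [19, 78, 247], [18, 77, 247], [19, 78, 247], [19, 78, 248], [18, 79, 248], [19, 80, 247], [19, 80, 247], [19, 78, 247], [19, 80, 247], [19, 80, 247], [18, 81, 245], [16, 87, 240], [15, 96, 232], [15, 108, 224], [16, 115, 226], [17, 115, 230], [17, 117, 228], [16, 119, 223], [16, 119, 220], [15, 120, 218], [16, 122, 217], [15, 122, 216], [15, 120, 216], [16, 121, 215]]
[[15, 119, 141], [16, 118, 140], [15, 118, 138], [16, 116, 138], [16, 119, 139], [15, 117, 139], [15, 115, 137], [15, 118, 138], [15, 118, 145], [16, 120, 219], [19, 109, 245], [19, 108, 245], [19, 108, 245], [17, 115, 232], [16, 120, 224], [17, 115, 235], [18, 115, 236], [18, 114, 238], [16, 120, 226], [16, 120, 224], [17, 115, 235], [18, 115, 236], [17, 115, 235], [16, 118, 224], [19, 111, 243], [20, 108, 246], [19, 109, 244], [18, 111, 238], [14, 105, 177], [13, 95, 151], [14, 96, 151], [13, 93, 150], [13, 95, 150], [13, 95, 151], [13, 95, 151]]
106 140 ((415.734375, -363.64453125), (29.651094436645508, 55.89079666137695), 7.061277866363525)
106 185 ((414.41796875, -363.9901123046875), (26.107419967651367, 55.688690185546875), 5.928276538848877)
110 140 ((416.0476989746094, -363.2871398925781), (28.941312789916992, 55.21882629394531), 7.061277866363525)
110 185 ((414.3912048339844, -363.5717468261719), (25.58338737487793, 55.06126022338867), 7.061368942260742)
```

Request:
arm_command(
  increments=[
    [-0.001,0,0.03,0,0,0,-1],
    [-0.001,0,0.06,0,0,0,-1],
    [-0.001,0,0.09,0,0,0,-1],
    [-0.001,0,0.12,0,0,0,-1],
    [-0.001,0,0.142,0,0,0,-1],
    [-0.001,0,0.142,0,0,0,-1],
    [-0.001,0,0.142,0,0,0,-1],
    [-0.001,0,0.142,0,0,0,1],
  ],
)

```text
clock: 19.35
tcp_pos: [415.1, -365.4, 104.4]
eef_rot: [0.998, 0.061, 0.001, 0.001]
contact_force: [-0.5, 0.3, 1.0]
width: 0.858
grip_force: 0.0
```

Request:
arm_command(
  increments=[
    [0,0,0,0,0,0,1],
    [0,0,0,0,0,0,1],
    [0,0,0,0,0,0,1],
    [0,0,0,0,0,0,1],
    [0,0,-0.03,0,0,0,1],
    [0,0,-0.06,0,0,0,1],
    [0,0,-0.09,0,0,0,1],
    [0,0,-0.12,0,0,0,1],
  ],
)

```text
clock: 20.15
tcp_pos: [414.3, -364.4, 224.6]
eef_rot: [0.998, 0.061, 0.0, 0.0]
contact_force: [0.8, -0.2, -1.4]
width: 0.645
grip_force: 63.6
```

Request:
arm_command(
  increments=[
    [0.02,-0.015,0,0,0,-8.5,1],
    [0.045,-0.035,0,0,0,-17,1],
    [0.07,-0.058,0,0,0,-25.5,1],
    [0.095,-0.082,0,0,0,-34,1],
    [0.12,-0.105,0,0,0,-42.5,1],
    [0.145,-0.13,0,0,0,-51,1],
    [0.17,-0.152,0,0,0,-59.5,1],
    [0.191,-0.171,0,0,0,-68,1],
  ],
)

```text
clock: 20.95
tcp_pos: [584.1, -169.8, 223.4]
eef_rot: [0.791, 0.612, 0.0, 0.0]
contact_force: [0.4, -0.1, -0.9]
width: 0.643
grip_force: 63.9
```

Request:
arm_command(
  increments=[
    [0,0,0,0,0,-4,1],
    [0,0,0,0,0,-4,1],
    [0,0,0,0,0,-4,1],
    [0,0,0,0,0,-4,1],
    [0,0,0,0,0,-4,1],
    [0,0,0,0,0,-4,1],
    [0,0,0,0,0,-4,1],
    [0,0,0,0,0,-4,1],
  ],
)

```text
clock: 21.75
tcp_pos: [582.8, -171.5, 222.8]
eef_rot: [0.772, 0.636, 0.0, 0.0]
contact_force: [0.6, 0.0, -1.2]
width: 0.651
grip_force: 63.9
```

```bash
python3 - <<'E'
from h import *
W=grab('wrist');st=status.get_obs();print(st['tcp_pos'],st['eef_rot'])
o=np.array([604.3,-62.8]);u=np.array([.191,.982]);x=np.array([.982,-.191])
p=st['tcp_pos'][:2]-o;print('tcp tray',p@x,p@u)
for n,q in dict(sp_mid=(0,-34.25,146),sp_back=(0,-47.25,146),spL=(-28,-47.25,146),lip_in=(-45,-78.75,51),lip_out=(-45,-84.75,51)).items():
    w=o+q[0]*x+q[1]*u; print(n,proj(W,(w[0],w[1],q[2])))
cv2.imwrite('pics/w3.png',W[0][:,:,::-1])
cv2.imwrite('pics/w3z.png',cv2.resize(W[0][60:420,180:460],(622,800-200))[:,:,::-1])
E
```

```text
[ 582.83969775 -171.41812557  222.80849616] [7.71605218e-01 6.36101710e-01 4.47298957e-05 5.56705991e-06]
tcp tray -0.32795482291427624 -110.76191704371783
sp_mid [322.9841973  120.01579942]
sp_back [322.97219146 144.62089134]
spL [272.46091071 144.60357683]
lip_in [267.65020864 183.53234947]
lip_out [267.91868583 190.91158332]
```

View pics/w3z.png

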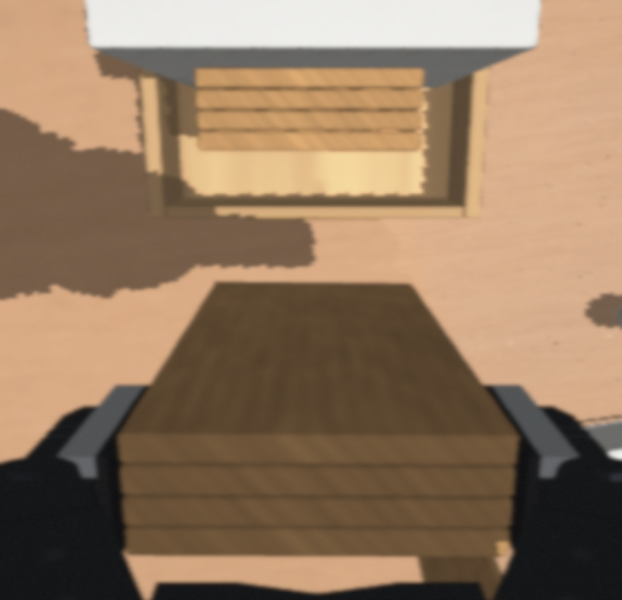

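```bash
python3 - <<'E'
from h import *
W=grab('wrist')
o=np.array([604.3,-62.8]);u=np.array([.191,.982]);x=np.array([.982,-.191])
g=cv2.cvtColor(W[0],cv2.COLOR_RGB2GRAY).astype(int)
for a,b in((90,200),(220,240),(312,330),(385,400)): print(a,g[a:b,300:345].mean(1).astype(int).tolist())
for n,v,z in(('top front',321,260),('top back',391.8,260),('bot front',229.8,119.8),('sp1 front',100.8,146),('sp1 back',150,146),('lip in',184.2,51)):
    w=onz(W,(323,v),z)[:2]-o; print(n,w@u,w@x)
E
```

```text
90 [107, 100, 100, 100, 101, 101, 102, 102, 102, 103, 116, 142, 160, 166, 168, 168, 168, 168, 168, 168, 163, 150, 131, 128, 143, 156, 161, 162, 162, 162, 162, 162, 161, 156, 140, 119, 120, 140, 156, 162, 163, 163, 162, 162, 162, 160, 153, 143, 138, 145, 158, 166, 169, 170, 170, 169, 169, 169, 164, 157, 165, 189, 202, 205, 206, 206, 206, 206, 206, 206, 206, 207, 207, 207, 207, 207, 207, 207, 206, 206, 206, 206, 206, 206, 204, 195, 171, 136, 107, 91, 85, 82, 84, 108, 146, 170, 178, 180, 181, 176, 162, 149, 146, 146, 145, 144, 143, 142, 142, 142]
220 [166, 177, 181, 182, 182, 182, 182, 180, 167, 133, 96, 78, 75, 75, 75, 75, 75, 75, 74, 73]
312 [74, 74, 74, 74, 74, 74, 74, 76, 82, 88, 91, 92, 93, 93, 93, 93, 93, 93]
385 [91, 91, 91, 91, 91, 91, 91, 98, 124, 157, 173, 177, 178, 178, 178]
top front -97.80874857622551 0.007334602295818143
top back -122.45725776255331 0.02359936998757151
bot front -101.65552838297418 0.07341880375514613
sp1 front -24.336990328488696 0.010523573936694869
sp1 back -50.12528094642365 0.027540447164127724
lip in -79.27425232887275 0.08983380130610819
```

Request:
arm_command(
  increments=[
    [0.012,0,0,0,0,0,1],
    [0.025,0,0,0,0,0,1],
    [0.035,0,0,0,0,0,1],
    [0.041,0,0,0,0,0,1],
    [0.0445,0,0,0,0,0,1],
    [0.046,0,0.01,0,0,0,1],
    [0.046,0,0.025,0,0,0,1],
    [0.046,0,0.04,0,0,0,1],
  ],
)

```text
clock: 22.65
tcp_pos: [591.7, -126.3, 181.8]
eef_rot: [0.772, 0.636, 0.0, 0.0]
contact_force: [0.5, 0.1, -1.3]
width: 0.65
grip_force: 63.9
```

Request:
arm_command(
  increments=[
    [0,0,0.005,0,0,0,1],
    [0,0,0.01,0,0,0,1],
    [0,0,0.013,0,0,0,1],
    [0,0,0.016,0,0,0,1],
    [0,0,0.018,0,0,0,1],
    [0,0,0.018,0,0,0,1],
    [0,0,0.018,0,0,0,1],
    [0,0,0.018,0,0,0,1],
  ],
)

```text
clock: 23.45
tcp_pos: [591.9, -126.2, 165.1]
eef_rot: [0.772, 0.636, 0.0, 0.0]
contact_force: [0.0, 0.1, -1.1]
width: 0.648
grip_force: 63.8
```

```bash
python3 - <<'E'
from h import *
W=grab('wrist');st=status.get_obs();print(st['tcp_pos'],st['contact_force'])
o=np.array([604.3,-62.8]);u=np.array([.191,.982]);p=st['tcp_pos'][:2]-o;print('tcp y',p@u)
g=cv2.cvtColor(W[0],cv2.COLOR_RGB2GRAY).astype(int)
for yy in(-21.25,-37.2,-50.2):
    w=o+yy*u; print(yy,proj(W,(*w,146)))
print(g[180:400:2,300:345].mean(1).astype(int).tolist())
E
```

```text
[ 591.85628091 -126.19049708  165.07150179] [-0.32255183 -0.57409619 -0.64724789]
tcp y -64.62621848004625
-21.25 [322.42810531 195.02845215]
-37.2 [322.40591692 231.78585581]
-50.2 [322.38862722 260.42806337]
[239, 239, 239, 239, 238, 239, 239, 239, 239, 238, 200, 135, 162, 170, 170, 170, 170, 163, 128, 131, 154, 156, 154, 148, 145, 128, 103, 127, 135, 134, 133, 132, 118, 90, 88, 92, 92, 92, 92, 90, 78, 72, 72, 72, 71, 71, 71, 71, 71, 71, 72, 72, 72, 72, 71, 71, 71, 71, 71, 71, 71, 71, 72, 72, 72, 73, 73, 73, 73, 74, 81, 90, 93, 93, 92, 92, 92, 91, 89, 78, 80, 86, 88, 88, 88, 87, 87, 87, 81, 75, 84, 87, 87, 87, 87, 87, 87, 84, 78, 86, 91, 91, 91, 91, 90, 90, 97, 157, 176, 176]
```

Request:
arm_command(
  increments=[
    [0,0,0.004,0,0,0,1],
    [0,0,0.008,0,0,0,1],
    [0,0,0.011,0,0,0,1],
    [0,0,0.014,0,0,0,1],
    [0,0,0.017,0,0,0,1],
    [0,0,0.02,0,0,0,1],
    [0,0,0.022,0,0,0,1],
    [0,0,0.022,0,0,0,1],
  ],
)

```text
clock: 24.3
tcp_pos: [591.5, -126.0, 142.4]
eef_rot: [0.771, 0.636, -0.0, -0.0]
contact_force: [0.8, 0.2, -1.8]
width: 0.652
grip_force: 63.8
```

Free. Bottom is now about 39 above the bench; continue down.

Request:
arm_command(
  increments=[
    [0,0,0.004,0,0,0,1],
    [0,0,0.008,0,0,0,1],
    [0,0,0.012,0,0,0,1],
    [0,0,0.016,0,0,0,1],
    [0,0,0.02,0,0,0,1],
    [0,0,0.024,0,0,0,1],
    [0,0,0.026,0,0,0,1],
    [0,0,0.026,0,0,0,1],
  ],
)

```text
clock: 25.1
tcp_pos: [591.3, -126.0, 116.3]
eef_rot: [0.772, 0.636, -0.0, -0.0]
contact_force: [0.0, 1.2, -1.0]
width: 0.647
grip_force: 63.7
```

Request:
arm_command(
  increments=[
    [0,0,0.001,0,0,0,1],
    [0,0,0.002,0,0,0,1],
    [0,0,0.003,0,0,0,1],
    [0,0,0.004,0,0,0,1],
    [0,0,0.005,0,0,0,1],
    [0,0,0.006,0,0,0,1],
    [0,0,0.0065,0,0,0,1],
    [0,0,0.0065,0,0,0,1],
  ],
)

```text
clock: 25.9
tcp_pos: [591.8, -126.2, 110.8]
eef_rot: [0.771, 0.636, 0.0, 0.0]
contact_force: [-0.0, 1.5, 3.4]
width: 0.646
grip_force: 64.1
```

Request:
arm_command(
  increments=[
    [0,0,-0.0005,0,0,0,1],
    [0,0,-0.0005,0,0,0,-1],
    [0,0,-0.0005,0,0,0,-1],
    [0,0,-0.0005,0,0,0,-1],
    [0,0,-0.0005,0,0,0,-1],
    [0,0,-0.0005,0,0,0,-1],
    [0,0,-0.0005,0,0,0,-1],
    [0,0,-0.0005,0,0,0,-1],
  ],
)

```text
clock: 26.7
tcp_pos: [591.7, -126.2, 110.8]
eef_rot: [0.772, 0.636, 0.0, 0.0]
contact_force: [-0.4, -0.0, -0.3]
width: 0.999
grip_force: 0.0
```

Request:
arm_command(
  increments=[
    [0,0,-0.015,0,0,0,-1],
    [0,0,-0.035,0,0,0,-1],
    [0,0,-0.06,0,0,0,-1],
    [0,0,-0.09,0,0,0,-1],
    [0,0,-0.12,0,0,0,-1],
    [-0.02,0,-0.135,0,0,0,-1],
    [-0.05,0,-0.135,0,0,0,-1],
    [-0.09,0,-0.135,0,0,0,-1],
  ],
)

```text
clock: 27.5
tcp_pos: [575.3, -214.4, 247.0]
eef_rot: [0.771, 0.637, 0.001, 0.001]
contact_force: [1.1, -0.7, -0.7]
width: 0.998
grip_force: 0.0
```

Request:
arm_command(
  increments=[
    [0,0,0,0,0,0,-1],
    [0,0,0,0,0,0,-1],
    [0,0,0,0,0,0,-1],
    [0,0,0,0,0,0,-1],
    [0,0,0,0,0,0,-1],
    [0,0,0,0,0,0,-1],
    [0,0,0,0,0,0,-1],
    [0,0,0,0,0,0,-1],
  ],
)

```text
clock: 28.3
tcp_pos: [574.6, -214.3, 245.8]
eef_rot: [0.771, 0.636, 0.0, 0.0]
contact_force: [-0.4, -0.3, -0.4]
width: 1.005
grip_force: 0.0
```

```bash
python3 - <<'E'
from h import *
W=grab('wrist');print(status.get_obs()['tcp_pos'],status.get_obs()['contact_force'])
o=np.array([604.3,-62.8]);u=np.array([.191,.982]);x=np.array([.982,-.191])
g=cv2.cvtColor(W[0],cv2.COLOR_RGB2GRAY).astype(int)
# tray-y of each image row on z=146, brightness along three tray-x columns
for X in(-20,0,20):
    out=[]
    for Y in np.arange(-16,-90,-2.):
        w=o+X*x+Y*u; p=proj(W,(*w,146)).round().astype(int)
        out.append(int(g[p[1],p[0]]) if 0<=p[1]<480 else -1)
    print(X,out)
h=cv2.cvtColor(W[0],cv2.COLOR_RGB2HSV)
m=cv2.morphologyEx(cv2.inRange(h,(10,105,100),(25,255,255)),cv2.MORPH_OPEN,np.ones((5,5)))
a=proj(W,(*(o-22*u-40*x),146));b=proj(W,(*(o-82*u+40*x),146));r=np.r_[np.minimum(a,b),np.maximum(a,b)].clip(0).astype(int);print(r)
k=wrect(W,m&bx(W,*r),146);print(k,(np.array(k[0])-o)@u,(np.array(k[0])-o)@x)
cv2.imwrite('pics/fin.png',W[0][:,:,::-1])
E
```

```text
[ 574.57841253 -214.36740071  245.83305057] [-1.32265263 -0.54018705 -0.29617203]
-20 [97, 98, 101, 102, 129, 161, 161, 129, 163, 163, 146, 163, 165, 163, 128, 164, 163, 111, 135, 165, 163, 122, 168, 168, 131, 163, 168, 163, 151, 167, 163, 103, 74, 153, 186, 147, 183]
0 [101, 97, 100, 102, 122, 170, 175, 142, 163, 163, 143, 164, 168, 159, 139, 173, 178, 129, 138, 178, 179, 130, 168, 163, 145, 165, 167, 159, 161, 177, 179, 113, 72, 150, 186, 168, 181]
20 [102, 100, 101, 102, 122, 168, 167, 139, 153, 163, 150, 154, 164, 163, 121, 171, 171, 130, 117, 172, 172, 118, 158, 168, 142, 146, 168, 164, 153, 174, 174, 125, 132, 158, 187, 160, 191]
[252  18 388 129]
((591.9656372070312, -113.22598266601562), (54.2747917175293, 56.90958786010742), 79.05379486083984) -51.87417827148437 -2.4809815734862832
```

```bash
python3 -c "
from rig import bot; print(bot.close_job())"
```

```text
the job is handed in; nothing more can be done
None
```

I tipped the carton up against the packed row and stood two spacers square in the gap, with about 3 mm of slack by the carton and too little room for a third. The third spacer stays on the bench and nothing else was disturbed; the job is handed in, and the result of the judging was not shown.

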